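# Press the glued rosette on the tilted drawing board

## Task

The small round wooden rosette inside the ring of the drawing board's sliding cursor has just been glued down. Take the square-handled spring press out of the tool block and set its rubber tip on the centre of the rosette, the press standing square to the sloping board, and push gently until its plunger is about half way in. Finish while still holding it there, pressing steadily; leave the other tools, the board's settings and the things on the table as they are.

Things in the scene. Friction and masses are not known exactly. Their poses are not given: they have to be found in the camera images.
- press: Spring press, loose, about 0.13 kg, standing in any of the block's 3 holes, collar resting on the block's top. Square wooden handle 22 x 22 x 60 mm on a round steel collar 35 mm wide, 6 mm thick; a 10 mm plunger stem with a rubber tip below. Origin: centre of collar underside. z up along the tool (collar 0-6, handle 6-66 mm); x, y square to the handle's faces. Lifts straight out, 50 mm to clear.
- tip (a point): The lowest point of the press's round rubber tip (ball of 8 mm radius), on the tool's axis, 48 mm below press's origin when the plunger is out; it moves with the plunger. Same axes as the press.
- plunger (a joint): How far the press's plunger is pushed in, in m: 0 is fully out, 0.016 is the stop. A plain spring of about 500 N/m: half way (0.008) is about 4 N.
- block: Wooden tool block, 200 x 75 x 55 mm, fixed, origin at the centre of its underside, x along its length. Three 24 mm holes in a row along x at -65, 0 and +65 mm; the plane of its top carries the tools' collars.
- awl: Bystander tool in the block: round pear-shaped wooden handle on the same kind of collar, 66 mm above the block; loose. Origin at the centre of the collar's underside.
- brush: Bystander tool in the block: slim round handle, 14 mm, with grey bristles upward on the same kind of collar, 81 mm above the block; loose. Origin at the centre of the collar's underside.
- spot (a point): Centre of the top face of the glued rosette. z is square to the sloping board, up out of it; x runs up the slope, y along the board's front edge. An aluminium rule 22 mm wide lies across the board, its middle 40 mm up the slope (+x) from the spot, joined to the ring by a bracket 22 mm wide that begins 24 mm from the spot and tops out 5 mm above the rosette's face.
- rosette: The glued rosette: wooden disc 32 mm wide, 5 mm thick, eight-rayed pattern and small round centre mark on top, inside the cursor's aluminium ring (inner radius 23 mm, outer 28 mm, top 1 mm above the rosette's face). Origin: centre of its underside, axes as spot. It does not move.
- board (a joint): The drawing board's tilt, rad above level, 0.18 to 0.38; it is clamped and stays. The board is 250 mm up the slope by 330 mm wide; the side cheeks that clamp it stand 176 mm either side of its middle, up to 125 mm above the table.
- boardstand: The board's fixed wooden stand. Origin on the table under the middle of the board's hinge line, which is 30 mm up at the board's front (low) edge; x points towards the high edge, level; the board rises from the hinge.
- teaglass: Bystander: tea glass, 68 mm wide, 75 mm high. Origin at the centre of its underside.
- tape: Bystander: roll of clear tape lying flat, 72 mm wide, 22 mm high. Origin at the centre of its underside.
- glue: Bystander: glue bottle, 44 mm wide, 120 mm high. Origin at the centre of its underside.

How it is judged (in metres and radians):
On the way:
1. the press is lifted out of the block in the gripper, its tip above the block's top (height (world z) of tip above 0.058 m and contact force between the fingers and press above 1 N and contact force between press and block below 0.05 N), for 0.2 s.
At the end, for the whole second after the job is handed in: The gripper still holds the press, at rest, its tip within 7 mm of the rosette's centre and pressing on it with 2 to 6.5 N (plunger 4 to 12.5 mm in), handle end up, its axis within 0.12 rad of square to the board; the rosette and the board are where they were (distance between tip and spot below 0.007 m and angle between the z axis of press and the z axis of spot, either way round below 0.12 rad and angle between press's own z axis and vertical below 1 rad and contact force between press and rosette between 2 and 6.5 N and value of joint plunger between 0.004 and 0.0125 m and contact force between the fingers and press above 1 N and contact force between press and block below 0.05 N and linear speed of press below 0.02 m/s and distance of spot from where it was at the start of the episode below 0.008 m); the arm keeps its last pose, push and grip.
It fails at once if the rosette is pressed harder than 12 N (contact force between anything else and rosette above 12 N).
It fails at once if the board's tilt, rule or cursor is pushed out of its setting by more than 8 mm (distance of spot from where it was at the start of the episode above 0.008 m).
It fails at once if another tool is moved by more than 25 mm (distance of any of awl, brush from where it was at the start of the episode above 0.025 m).
It fails at once if a thing on the table is moved by more than 30 mm (distance of any of teaglass, tape, glue from where it was at the start of the episode above 0.03 m).
It also fails if it takes over 38 s, if anything falls off the work surface, if the arm or the gripper's body presses on something with over 40 N, if the wrist force passes 120 N, or if a joint passes its speed limit or range.

## Robot

A 6-joint arm with a two-finger parallel gripper is mounted at the origin on the work surface. World frame = base frame: x ahead of the robot, y to its left, z up, the work surface at z = 0. Lengths are in m, angles in degrees, forces in N, time in s.
With the tool pointing down it reaches from about 0.35 to 0.875 m from the base axis. Payload 4.2 kg.
Tool frame: the origin (TCP) lies midway between the tips of the shut fingers; the grasp point (between the pads) lies r.grasp_offset behind it (r.grasp_offset is the distance from the TCP to the grasp point, in m); z points along the fingers, y is the direction in which the jaws open and shut (so a half turn about z gives the same grasp; the last joint's range is limited). The gripper opens to 87 mm and grips with 3 to 60 N. Pads are 19 mm wide; open, the fingers measure 117 mm over their backs; the gripper's body (75 mm by 190 mm) begins 51 mm behind the grasp point.
Start: joints at [-50.558, 22.042, 0.453, 0, -68.411, -14.817], TCP at [0.26, -0.568, 0.223] pointing down, gripper open.
Joint ranges: [-179.83, 179.83], [-69.29, 118.12], [-61.27, 80.66], [-181.25, 117.63], [-171.15, -9.14], [-177.46, 177.46]. Speed limits (degrees/s): [159.86, 159.86, 180, 180, 180, 180].

## Interface

Orientations are given as a 3x3 rotation matrix whose columns are the frame's x, y, z axes.
In Python, from station import sense, optics, r gives the robot as it stands. The module is installed in compiled form; this text tells all that it offers.
- The arm moves only by the tool servo_tool, never from a script. Its argument "deltas" is a list of rows, each an object with "slide": the shift along the tool's x, y, z in units of 25 mm (1.0 is 25 mm), a list of three; "spin": the turn about the tool's z in units of 8 degrees (1.0 is 8 degrees). A call has 1 to 10 rows; each row shifts and turns the pose as measured when the row begins, along the tool's axes as they then stand; what a row does not reach is not made up. A row lasts 1/10 s, in which the tool goes at most 50 mm and 8.59 degrees, less where a joint would pass 70% of its speed; a pose out of reach is approached as far as the arm can. A call is refused whole if a number of a shift passes 1 or a number of a turn 1, either way. A call with a gripper value outside its range is refused whole. "gripper" is the closure in counts, from 0 (fully open) to 255 (shut), set as the call begins (left out, the last holds). The fingers move at their own pace and stop on an object; the grip force is fixed at half the most. Time passes only in rows, so rows that do not move let the fingers close. It gives the time, the measured TCP pose, the force and the opening at its end, in the units of the state.
- sense(): the state, without advancing time (a new reading comes with each control period).
- optics.capture(name): name is "scene" or "top" or "wrist"; returns a dict with "frame" (400x640x3 uint8, red, green, blue), "camera_matrix" (3x3 intrinsics, pixels), "k1" (the pictures are not rectified: a ray, as slopes to the right and down, at radius r is drawn at 1 + k1 r^2 times it, then the intrinsics apply), "eye" and "rotation" of the camera in the world. Camera axes: x right, y down, z forward; pixel columns grow to the right and rows downward; lengths in m; the calibration is good to about 2 mm. A picture is of the moment at which its call begins. There is no depth.
- r.finish_job(): hands the job in, once; it reports no verdict.
The state is a dict: "time_s": time; "joints": joint angles; "joint_velocities": joint speeds; "effort": joint torques, N m; "tcp_pos": TCP position; "ee_rot": TCP orientation; "wrist_force": force on the tool from outside, world axes, zero at the start; "moment": the same for the moment, N m; "gripper_width": opening from 0.0 (shut) to 1.0 (fully open).
Only numpy, scipy, OpenCV 4.12 (cv2) and the standard library are available. Lean on these libraries where they do the work, as an engineer would, in place of code of your own. Each camera call takes 0.05 s, during which the arm holds its last target.

## Working session

There is one attempt and no reset: what is moved stays moved. The work goes in short steps, Python scripts to look and compute and a tool call to move; the robot and the scene stay as the last step left them, time stands still between calls to the robot, and variables do not carry over. Pictures are saved under pics/ and viewed, and the job is handed in when it is done.

Besides the shell and the picture viewer there is one more tool, called after "Emit:" as a command line: name --argument value ..., lists and objects as JSON in quotes. servo_tool: Moves the arm, as the interface text tells. Its arguments: {"type":"object","properties":{"deltas":{"type":"array"},"gripper":{"type":"number"}},"required":["deltas"]}

```bash
mkdir -p pics; ls; python3 - <<'E'
from station import sense, optics, r
import cv2
for n in ["scene","top","wrist"]:
    c=optics.capture(n); cv2.imwrite(f"pics/{n}0.png",c["frame"][:,:,::-1])
    print(n,c["camera_matrix"].tolist(),c["k1"],c["eye"],c["rotation"])
s=sense();print(s, r.grasp_offset)
E
```

```text
pics
scene [[427.26649823363977, 0.0, 321.9319270556778], [0.0, 427.26649823363977, 197.33326634005672], [0.0, 0.0, 1.0]] 0.013932471653882485 [1.09720317 0.30667615 0.82395972] [[-0.40444328  0.70367503 -0.5841807 ]
 [ 0.91455919  0.31304604 -0.25609308]
 [ 0.00266915 -0.63784295 -0.77016183]]
top [[418.7750081688396, 0.0, 324.042968754895], [0.0, 418.7750081688396, 204.84507290132535], [0.0, 0.0, 1.0]] -0.07830890996174784 [0.46152352 0.07813681 0.97110561] [[-0.0152603  -0.99529313  0.09570109]
 [-0.99974536  0.0135969  -0.01800931]
 [ 0.0166233  -0.09595155 -0.99524719]]
wrist [[346.5710320515439, 0.0, 322.42574793532737], [0.0, 346.5710320515439, 201.60072093367745], [0.0, 0.0, 1.0]] -0.0709523589446637 [ 0.18648857 -0.60090972  0.38307035] [[-0.41621941  0.86900009  0.26758221]
 [ 0.90926189  0.39712343  0.12464263]
 [ 0.00205129  0.29518099 -0.95543915]]
{'time_s': 0.15, 'joints': array([-5.05574432e+01,  2.20807683e+01,  3.98564301e-01, -1.86931362e-02,
       -6.84118672e+01, -1.48165530e+01]), 'joint_velocities': array([ 0.0212711 , -0.16239243,  0.2336213 ,  0.12867693, -0.06010562,
        0.03966179]), 'effort': array([-2.98137011e-04, -3.91052485e+01,  1.87585151e+01,  4.22235936e+00,
        1.23534794e-02, -1.48099866e-04]), 'tcp_pos': array([ 0.26025315, -0.56774465,  0.22171986]), 'ee_rot': array([[-9.09097152e-01, -4.16583383e-01, -8.08782294e-04],
       [-4.16584149e-01,  9.09095987e-01,  1.46065832e-03],
       [ 1.26774752e-04,  1.66480621e-03, -9.99998606e-01]]), 'wrist_force': array([-0.34795629,  0.52701591,  0.32267344]), 'moment': array([-0.06202528, -0.01729139,  0.03516061]), 'gripper_width': 0.9972175160693818} 0.0187
```

View pics/scene0.png

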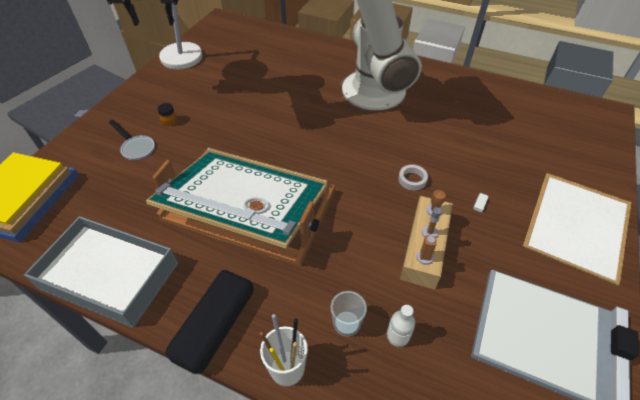

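View pics/top0.png

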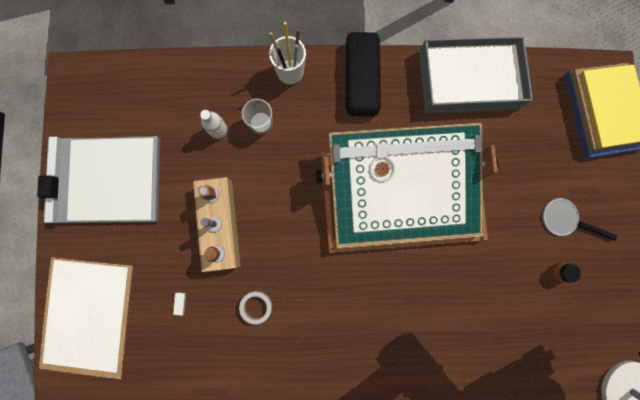

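View pics/wrist0.png

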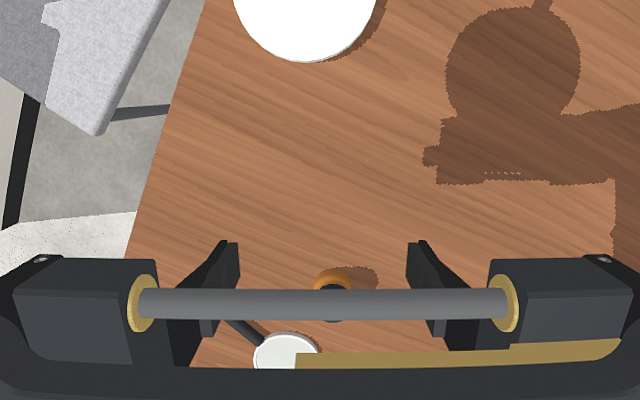

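```bash
cat > h.py <<'E'
import numpy as np, cv2
from station import sense, optics, r
def rays(c,px):
    K=c["camera_matrix"]; px=np.atleast_2d(px).astype(float)
    d=np.stack([(px[:,0]-K[0,2])/K[0,0],(px[:,1]-K[1,2])/K[1,1]],1)
    u=d.copy()
    for _ in range(20): u=d/(1+c["k1"]*(u**2).sum(1,keepdims=True))
    v=np.c_[u,np.ones(len(u))]@c["rotation"].T
    return v
def at_z(c,px,z):
    v=rays(c,px); t=(np.asarray(z)-c["eye"][2])/v[:,2]
    return c["eye"]+v*t[:,None]
def proj(c,P):
    q=(np.atleast_2d(P)-c["eye"])@c["rotation"]; u=q[:,:2]/q[:,2:]
    u=u*(1+c["k1"]*(u**2).sum(1,keepdims=True)); K=c["camera_matrix"]
    return np.c_[u[:,0]*K[0,0]+K[0,2],u[:,1]*K[1,1]+K[1,2]]
def tri(cs,pxs):
    A=np.zeros((3,3));b=np.zeros(3);L=[]
    for c,p in zip(cs,pxs):
        v=rays(c,p)[0]; v/=np.linalg.norm(v); M=np.eye(3)-np.outer(v,v);A+=M;b+=M@c["eye"];L.append((M,c["eye"]))
    X=np.linalg.solve(A,b); return X,[np.linalg.norm(M@(X-e)) for M,e in L]
def crop(f,x0,y0,w,h,s,name):
    im=cv2.resize(f[y0:y0+h,x0:x0+w,::-1],None,fx=s,fy=s,interpolation=cv2.INTER_CUBIC)
    cv2.imwrite("pics/"+name,im)
E
python3 - <<'E'
from h import *
import pickle
cs={}
for n in ["scene","top"]:
    cs[n]=optics.capture(n)
pickle.dump(cs,open("c0.pkl","wb"))
f=cs["top"]["frame"];g=cs["scene"]["frame"]
crop(f,185,170,64,110,5,"t_block.png");crop(f,315,115,190,140,4,"t_board.png")
crop(g,390,170,75,125,4.7,"s_block.png");crop(g,140,140,200,130,4,"s_board.png")
E
```

```text
(no output)
```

View pics/t_block.png

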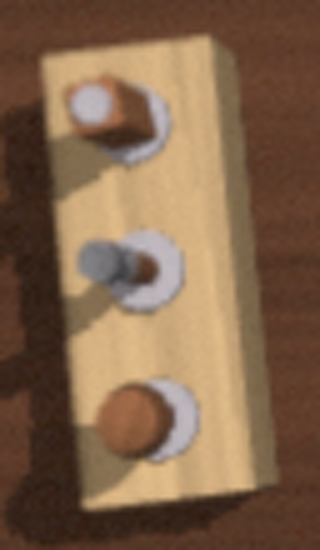

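View pics/s_block.png

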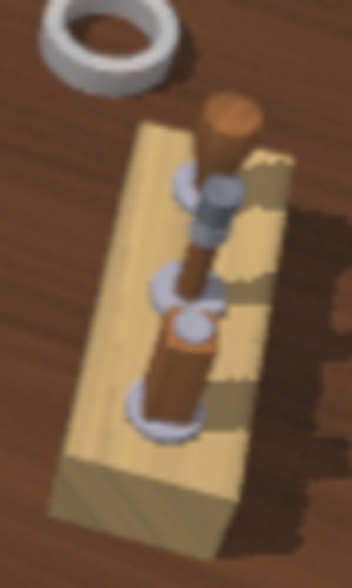

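View pics/t_board.png

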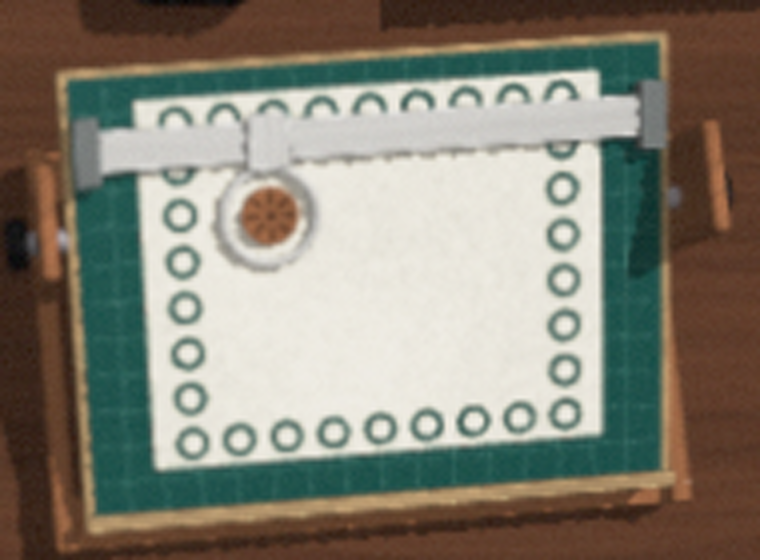

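View pics/s_board.png

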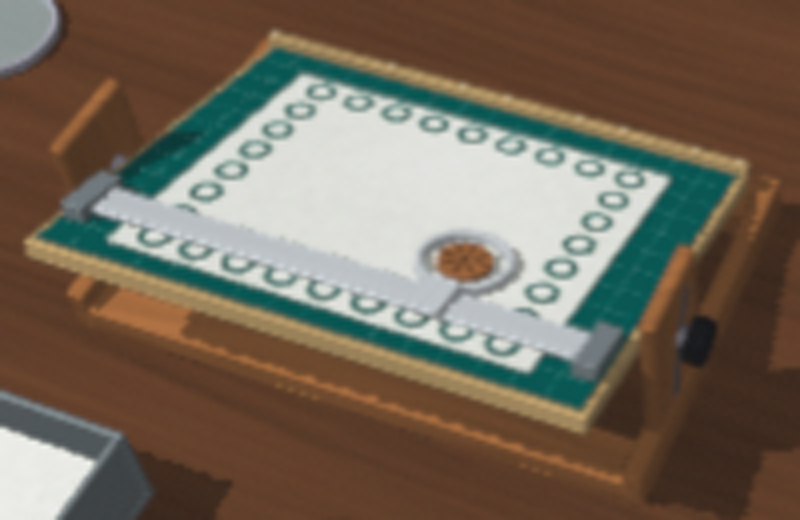

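```bash
python3 - <<'E'
from h import *
import pickle
np.set_printoptions(precision=4,suppress=True)
cs=pickle.load(open("c0.pkl","rb")); T,S=cs["top"],cs["scene"]
tb=lambda x,y:(x/5+185-.4,y/5+170-.4); sb=lambda x,y:(x/4.7+390-.4,y/4.7+170-.4)
tB=lambda x,y:(x/4+315-.4,y/4+115-.4); sB=lambda x,y:(x/4+140-.4,y/4+140-.4)
print("block T",at_z(T,[tb(42,57),tb(210,37),tb(245,487),tb(83,510)],.055))
print("block S",at_z(S,[sb(68,455),sb(240,500),sb(295,158),sb(145,122)],.055))
print("collars T press,brush,awl",at_z(T,[tb(137,126),tb(148,270),tb(164,419)],.061))
print("collars S",at_z(S,[sb(166,402),sb(188,292),sb(210,190)],.061))
print("handle top", tri([T,S],[tb(92,105),sb(194,325)]), at_z(T,[tb(92,105)],.121), at_z(S,[sb(194,325)],.121))
for n,a,b in [("hi+y",(60,75),(585,412)),("hi-y",(666,37),(28,245)),("lo+y",(90,530),(745,165)),("lo-y",(672,475),(275,35)),("ros",(269,215),(465,262)),
  ("c lo+y",(192,443),(629,180)),("c hi+y",(175,122),(502,344)),("c lo-y",(565,413),(321,92)),("c lo+5",(519,417),(358,103))]:
    print(n,tri([T,S],[tB(*a),sB(*b)]))
E
```

```text
block T [[0.6067 0.3512 0.055 ]
 [0.6145 0.2764 0.055 ]
 [0.4168 0.26   0.055 ]
 [0.4075 0.3308 0.055 ]]
block S [[0.6142 0.2804 0.055 ]
 [0.6054 0.3545 0.055 ]
 [0.4076 0.3334 0.055 ]
 [0.4151 0.2599 0.055 ]]
collars T press,brush,awl [[0.5745 0.3069 0.061 ]
 [0.5113 0.3014 0.061 ]
 [0.4467 0.294  0.061 ]]
collars S [[0.5743 0.3124 0.061 ]
 [0.5121 0.306  0.061 ]
 [0.4493 0.3003 0.061 ]]
handle top (array([0.5754, 0.3114, 0.1225]), [np.float64(0.0013783242219139675), np.float64(0.001378324221913939)]) [[0.576  0.3105 0.121 ]] [[0.5737 0.3127 0.121 ]]
hi+y (array([0.694 , 0.0502, 0.1126]), [np.float64(0.0017086415037056587), np.float64(0.0017086415037055683)])
hi-y (array([ 0.7151, -0.2778,  0.1046]), [np.float64(0.0023295401020160373), np.float64(0.002329540102016035)])
lo+y (array([0.4563, 0.035 , 0.0468]), [np.float64(0.0009226403643645184), np.float64(0.0009226403643645109)])
lo-y (array([ 0.4801, -0.2889,  0.051 ]), [np.float64(0.002840877925426691), np.float64(0.0028408779254266627)])
ros (array([ 0.6219, -0.061 ,  0.0929]), [np.float64(0.0014457855428155854), np.float64(0.0014457855428154777)])
c lo+y (array([ 0.5028, -0.021 ,  0.0554]), [np.float64(0.001309321434133974), np.float64(0.0013093214341339874)])
c hi+y (array([ 0.6699, -0.0105,  0.1056]), [np.float64(0.001598101945033012), np.float64(0.0015981019450330045)])
c lo-y (array([ 0.5159, -0.2287,  0.0564]), [np.float64(0.0016197489468065451), np.float64(0.0016197489468066744)])
c lo+5 (array([ 0.5141, -0.2029,  0.0558]), [np.float64(0.0015270893933189953), np.float64(0.0015270893933189797)])
```

Emit:
servo_tool --deltas '[{"slide":[-0.9,0.92,0],"spin":0},{"slide":[-0.9,0.92,0],"spin":0},{"slide":[-0.9,0.92,0],"spin":0},{"slide":[-0.9,0.92,0],"spin":0},{"slide":[-0.9,0.92,0],"spin":0},{"slide":[-0.9,0.92,0],"spin":0},{"slide":[-0.9,0.92,0],"spin":0},{"slide":[-0.9,0.92,0],"spin":0},{"slide":[-0.9,0.92,0],"spin":0},{"slide":[-0.9,0.92,0],"spin":0}]'

```text
time_s: 1.25
tcp_pos: [0.3713, -0.2571, 0.2201]
ee_rot: [[-0.912, -0.409, -0.001], [-0.409, 0.912, 0.002], [0.0, 0.003, -1.0]]
wrist_force: [0.5, 0.7, -0.8]
gripper_width: 1.003
```

Emit:
servo_tool --deltas '[{"slide":[-0.9,0.92,-0.1],"spin":0},{"slide":[-0.9,0.92,-0.1],"spin":0},{"slide":[-0.9,0.92,-0.1],"spin":0},{"slide":[-0.9,0.92,-0.1],"spin":0},{"slide":[-0.9,0.92,-0.1],"spin":0},{"slide":[-0.9,0.92,-0.1],"spin":0},{"slide":[-0.9,0.92,0],"spin":0},{"slide":[-0.9,0.92,0],"spin":0},{"slide":[-0.9,0.92,0],"spin":0},{"slide":[-0.9,0.92,0],"spin":0}]'

```text
time_s: 2.25
tcp_pos: [0.4841, 0.0587, 0.2383]
ee_rot: [[-0.912, -0.411, 0.003], [-0.411, 0.912, 0.004], [-0.004, 0.002, -1.0]]
wrist_force: [0.3, -0.1, -0.9]
gripper_width: 0.999
```

Emit:
servo_tool --deltas '[{"slide":[-0.9,0.92,0],"spin":0},{"slide":[-0.9,0.92,0],"spin":0},{"slide":[-0.9,0.92,0],"spin":0},{"slide":[-0.9,0.92,0],"spin":0},{"slide":[-0.9,0.92,0],"spin":0},{"slide":[-0.9,0.92,0],"spin":0},{"slide":[-0.9,0.92,0],"spin":0},{"slide":[-0.7,0.7,0],"spin":0.7},{"slide":[0,0,0],"spin":0.8},{"slide":[0,0,0],"spin":0.7}]'

```text
time_s: 3.25
tcp_pos: [0.5724, 0.3083, 0.2369]
ee_rot: [[-0.994, -0.11, 0.001], [-0.11, 0.994, 0.003], [-0.002, 0.003, -1.0]]
wrist_force: [-0.1, -0.8, 0.8]
gripper_width: 0.999
```

```bash
python3 - <<'E'
from h import *
import pickle
w=optics.capture("wrist");pickle.dump((w,sense()),open("w1.pkl","wb"));cv2.imwrite("pics/w1.png",w["frame"][:,:,::-1])
s=sense();print(s["tcp_pos"],s["ee_rot"],proj(w,[[.575,.311,.121]]))
E
```

```text
[0.57233772 0.30831237 0.23665369] [[-0.99422889 -0.1072718   0.00129646]
 [-0.10726771  0.99422596  0.0028949 ]
 [-0.00159951  0.00273913 -0.99999497]] [[323.81404927 199.44853311]]
```

View pics/w1.png

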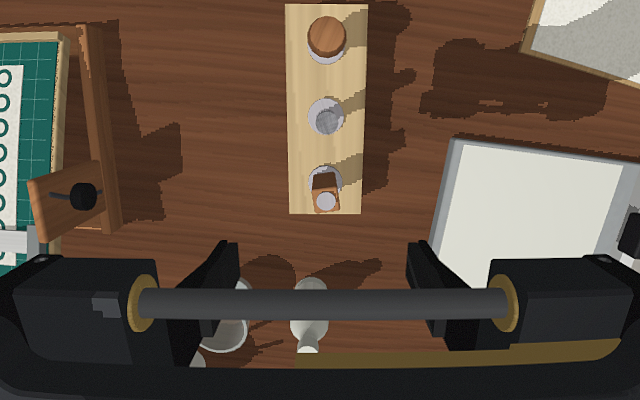

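```bash
python3 - <<'E'
from h import *
import pickle
w,_=pickle.load(open("w1.pkl","rb"));crop(w["frame"],290,155,70,65,8,"w1c.png")
E
```

```text
(no output)
```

View pics/w1c.png

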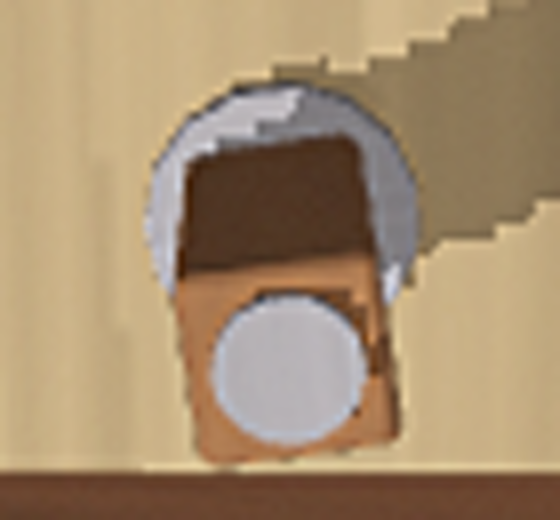

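```bash
python3 - <<'E'
from h import *
import pickle
w,s=pickle.load(open("w1.pkl","rb"))
f=lambda x,y:(x/8+290-.44,y/8+155-.44)
P=at_z(w,[f(180,280),f(378,248),f(398,438),f(208,462)],.121);print(P,P.mean(0))
for i in range(4):
    d=P[(i+1)%4]-P[i];print(np.hypot(*d[:2]),np.degrees(np.arctan2(d[1],d[0])))
print(at_z(w,[f(282,220)],.061), at_z(w,[f(288,370)],.121))
c=P.mean(0);c=np.array([c[0],c[1],.0]);print(s["ee_rot"].T@(c-s["tcp_pos"]))
print(np.degrees(np.arctan2(s["ee_rot"][1,1],s["ee_rot"][0,1])))
E
```

```text
[[0.56754504 0.30036704 0.121     ]
 [0.5619122  0.32034577 0.121     ]
 [0.58222225 0.32496234 0.121     ]
 [0.58706103 0.30531823 0.121     ]] [0.57468513 0.31274834 0.121     ]
0.02075761770830799 105.74537458365722
0.020828132759197846 12.80601135697113
0.020231282851699468 -76.16225910450046
0.02013425477778041 -165.76443677129708
[[0.57489635 0.31237966 0.061     ]] [[0.57602506 0.31258492 0.121     ]]
[-0.00243117  0.00351032  0.23666839]
96.15809374322106
```

Emit:
servo_tool --deltas '[{"slide":[-0.1,0.14,0],"spin":-1},{"slide":[0,0,0.8],"spin":0},{"slide":[0,0,0.8],"spin":0},{"slide":[0,0,0.8],"spin":0}]'

```text
time_s: 3.7
tcp_pos: [0.5763, 0.3134, 0.1786]
ee_rot: [[-0.966, -0.258, 0.008], [-0.258, 0.966, 0.007], [-0.009, 0.005, -1.0]]
wrist_force: [0.1, 0.4, 0.1]
gripper_width: 0.998
```

```bash
cat > err.py <<'E'
from h import *
import sys
s=sense();t=np.array([float(a) for a in sys.argv[1:4]])
print(s["tcp_pos"],"units",s["ee_rot"].T@(t-s["tcp_pos"])/.025,"yaw y",np.degrees(np.arctan2(s["ee_rot"][1,1],s["ee_rot"][0,1])),s["wrist_force"],s["gripper_width"],s["time_s"])
print("axis",s["ee_rot"][:,2])
E
python3 err.py .575 .312 .075
```

```text
[0.57629552 0.3134396  0.17858989] units [ 0.10329304 -0.0636495   4.14254316] yaw y 104.93426326787716 [0.06192538 0.35902722 0.08897457] 0.9981041052470178 3.7
axis [ 0.00762268  0.00736948 -0.99994379]
```

Emit:
servo_tool --deltas '[{"slide":[0.08,-0.05,0.8],"spin":0.1},{"slide":[0,0,0.8],"spin":0},{"slide":[0,0,0.8],"spin":0},{"slide":[0,0,0.8],"spin":0},{"slide":[0,0,0.5],"spin":0},{"slide":[0,0,0],"spin":0}]'

```text
time_s: 4.3
tcp_pos: [0.5734, 0.3099, 0.0795]
ee_rot: [[-0.968, -0.252, 0.003], [-0.252, 0.968, 0.004], [-0.004, 0.003, -1.0]]
wrist_force: [-0.2, -0.1, -0.0]
gripper_width: 1.003
```

```bash
python3 err.py .575 .312 .075
```

```text
[0.57344222 0.30989821 0.07949028] units [-0.08082453  0.06507745  0.18012004] yaw y 104.6067073677474 [-0.15912116 -0.07059501 -0.01336215] 1.002503495094633 4.3
axis [ 0.00283356  0.00397576 -0.99998808]
```

Emit:
servo_tool --deltas '[{"slide":[-0.08,0.06,0.1],"spin":0},{"slide":[0,0,0],"spin":0}]'

```text
time_s: 4.5
tcp_pos: [0.5759, 0.3123, 0.0781]
ee_rot: [[-0.967, -0.253, 0.005], [-0.253, 0.967, 0.005], [-0.006, 0.003, -1.0]]
wrist_force: [0.5, -0.5, -0.6]
gripper_width: 1.005
```

Emit:
servo_tool --deltas '[{"slide":[0,0,0],"spin":0},{"slide":[0,0,0],"spin":0},{"slide":[0,0,0],"spin":0},{"slide":[0,0,0],"spin":0},{"slide":[0,0,0],"spin":0},{"slide":[0,0,0],"spin":0},{"slide":[0,0,0],"spin":0}]' --gripper 255

```text
time_s: 5.2
tcp_pos: [0.5775, 0.3136, 0.0818]
ee_rot: [[-0.967, -0.254, 0.01], [-0.254, 0.967, 0.009], [-0.012, 0.006, -1.0]]
wrist_force: [-0.2, 0.4, -0.2]
gripper_width: 0.447
```

```bash
python3 err.py .575 .312 .075; python3 - <<'E'
from h import *
for n in ["scene"]:
    c=optics.capture(n); crop(c["frame"],350,120,160,160,4,"s2.png")
E
```

```text
[0.5774921  0.31363472 0.08180503] units [ 0.11619198 -0.0395281   0.27063451] yaw y 104.73647804152883 [-0.23089032  0.38701936 -0.20850825] 0.4465956826634748 5.2
axis [ 0.00970159  0.0088114  -0.99991412]
```

View pics/s2.png

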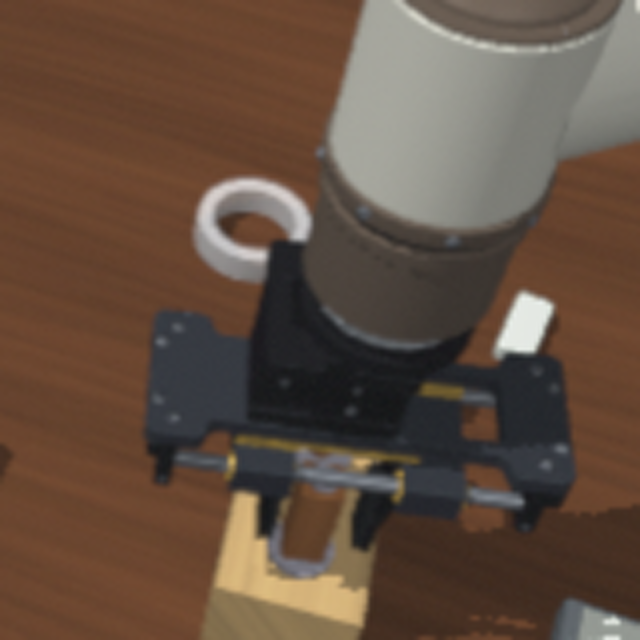

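Emit:
servo_tool --deltas '[{"slide":[0.06,-0.02,0.1],"spin":0},{"slide":[0.05,-0.02,0.05],"spin":0},{"slide":[0.02,0,0.05],"spin":0},{"slide":[0.02,0,0.03],"spin":0},{"slide":[0,0,0.02],"spin":0}]'

```text
time_s: 5.75
tcp_pos: [0.5754, 0.3121, 0.0783]
ee_rot: [[-0.967, -0.256, 0.014], [-0.256, 0.967, 0.01], [-0.016, 0.006, -1.0]]
wrist_force: [-0.5, -0.3, 4.2]
gripper_width: 0.243
```

```bash
python3 err.py .575 .312 .075
```

```text
[0.57538977 0.31214523 0.07826783] units [ 0.01863116 -0.00240669  0.13042172] yaw y 104.82182073793837 [-0.51295067 -0.34211075  4.24518685] 0.24276181686587073 5.75
axis [ 0.01382268  0.00982429 -0.9998562 ]
```

```bash
python3 - <<'E'
from h import *
import pickle
from scipy.optimize import least_squares
np.set_printoptions(precision=4,suppress=True)
cs=pickle.load(open("c0.pkl","rb")); T,S=cs["top"],cs["scene"]
tB=lambda a:(a[0]/4+315-.4,a[1]/4+115-.4); sB=lambda a:(a[0]/4+140-.4,a[1]/4+140-.4)
corn=[((60,75),(585,412),(.25,.165)),((666,37),(28,245),(.25,-.165)),((90,530),(745,165),(0,.165)),((672,475),(275,35),(0,-.165))]
pl=[((192,443),(629,180)),((565,413),(321,92)),((519,417),(358,103)),((239,439),(590,168)),((180,215),(542,293)),((183,262),(560,268)),((561,188),(205,190)),((563,233),(230,170)),((380,429),(472,135))]
ros=((269,215),(465,262))
def world(p,uv,h):
    x,y,yaw,t=p[:4]; c,s=np.cos(yaw),np.sin(yaw)
    ex=np.array([c*np.cos(t),s*np.cos(t),np.sin(t)]);ey=np.array([-s,c,0]);n=np.cross(ex,ey)
    return np.array([x,y,.03])+uv[0]*ex+uv[1]*ey+h*n
def res(p,wc=1):
    o=[]
    th=p[4]
    for a,b,uv in corn:
        X=world(p,uv,th); o+=[*(wc*(proj(T,X)[0]-tB(a))),*(wc*(proj(S,X)[0]-sB(b)))]
    q=p[9:].reshape(-1,2)
    for (a,b),uv in zip(pl,q):
        X=world(p,uv,th); o+=[*(proj(T,X)[0]-tB(a)+p[5:7]*0),*(proj(S,X)[0]-sB(b)+p[7:9])]
    # scene camera bias shared
    return np.r_[o,p[5:9]*.5]
def res2(p,wc):
    p=p.copy(); r_=res(p,wc); k=0
    for i in range(4): r_[4*i+2:4*i+4]+=wc*p[7:9]
    return r_
q0=np.array([[.05,.05]]*len(pl)).ravel()
for wc in (1,.3):
    f=least_squares(res2,np.r_[.467,-.127,.065,.28,.012,0,0,0,0,q0],args=(wc,))
    p=f.x; print(p[:9],"rms",np.sqrt(np.mean(f.fun**2))); print(f.fun[:16])
    # rosette on plane th+5mm
    for h in (p[4]+.005,p[4]+.006):
        g=least_squares(lambda u:np.r_[proj(T,world(p,u,h))[0]-tB(ros[0]),proj(S,world(p,u,h))[0]-sB(ros[1])+p[7:9]],[.15,.06])
        print(g.x,world(p,g.x,h),g.fun)
    t,y=p[3],p[2];print("n",-np.sin(t)*np.cos(y),-np.sin(t)*np.sin(y),np.cos(t), np.degrees(y)+90)
E
```

```text
[ 0.4691 -0.132   0.0692  0.274   0.0062 -0.      0.      1.752  -2.2172] rms 0.4550865800911831
[-0.3923  0.506   0.2565  0.7729 -0.2771 -1.0481 -1.2154 -1.3162  0.4899
  0.2835  0.4819  0.2641 -0.3919  1.2171 -0.4261  0.4865]
[0.1686 0.0577] [ 0.624  -0.0633  0.0865] [-0.0163 -0.108   0.0416 -0.1696]
[0.169 0.058] [ 0.624  -0.0631  0.0875] [-0.0647 -0.241   0.0682 -0.4024]
n -0.26997886725797937 -0.018724015574395323 0.9626841758722682 93.96731783020417
[ 0.47   -0.1301  0.0688  0.2841  0.012  -0.     -0.      1.29   -0.407 ] rms 0.20173249322482656
[-0.3068  0.0404  0.1644  0.0427  0.1404 -0.4325 -0.545  -0.6259 -0.0498
  0.18    0.2367  0.1869 -0.0512  0.4556 -0.1784  0.2322]
[0.1688 0.0576] [ 0.623  -0.0619  0.0936] [-0.161  -0.2551 -0.0065 -0.512 ]
[0.1692 0.0578] [ 0.623  -0.0616  0.0947] [-0.2096 -0.3883  0.0212 -0.7503]
n -0.2796651780547297 -0.019268937003051982 0.9599042120182559 93.94145139194615
```

Emit:
servo_tool --deltas '[{"slide":[0,0,-0.35],"spin":0},{"slide":[0,0,-0.35],"spin":0},{"slide":[0,0,-0.35],"spin":0},{"slide":[0,0,-0.15],"spin":0}]'

```text
time_s: 6.15
tcp_pos: [0.5735, 0.3111, 0.1079]
ee_rot: [[-0.967, -0.255, 0.01], [-0.255, 0.967, 0.008], [-0.011, 0.005, -1.0]]
wrist_force: [0.0, -0.2, -0.5]
gripper_width: 0.25
```

```bash
python3 err.py .575 .312 .1103; python3 - <<'E'
from h import *
for n in ["scene"]:
    c=optics.capture(n); crop(c["frame"],390,200,80,80,8,"s3.png")
w=optics.capture("wrist");cv2.imwrite("pics/w3.png",w["frame"][:,:,::-1])
E
```

```text
[0.57349305 0.31108024 0.1079049 ] units [-0.06873382  0.02070413 -0.09493356] yaw y 104.76564582173121 [ 0.03103271 -0.18308973 -0.48968027] 0.2498783666858678 6.15
axis [ 0.00954434  0.00782309 -0.99992385]
```

View pics/s3.png

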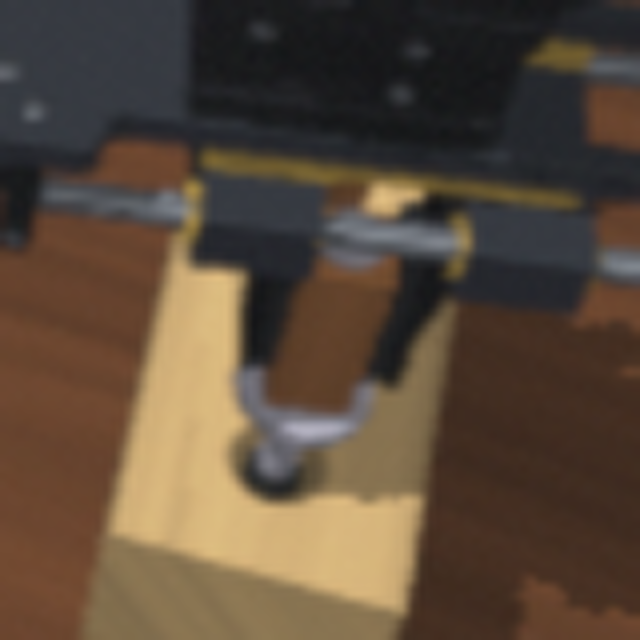

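View pics/w3.png

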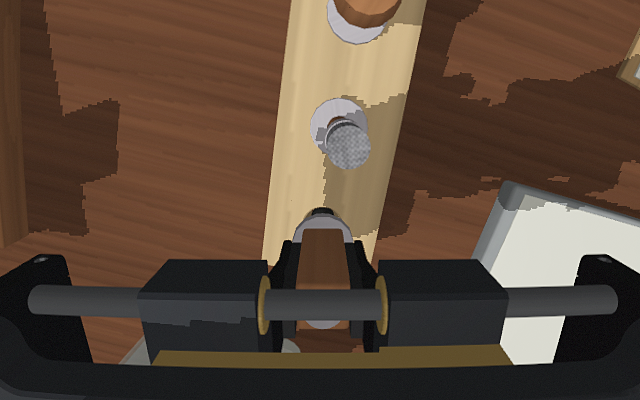

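Emit:
servo_tool --deltas '[{"slide":[0.2,0,0],"spin":0},{"slide":[0.2,0,0],"spin":0},{"slide":[0.2,0,0],"spin":0}]'

```text
time_s: 6.55
tcp_pos: [0.5647, 0.3092, 0.1083]
ee_rot: [[-0.966, -0.256, 0.024], [-0.256, 0.967, 0.015], [-0.027, 0.008, -1.0]]
wrist_force: [6.3, -0.7, -5.1]
gripper_width: 0.251
```

```bash
python3 err.py .5735 .3111 .1079; python3 - <<'E'
from h import *
for n in ["scene"]:
    c=optics.capture(n); crop(c["frame"],390,200,80,80,6,"s4.png")
E
```

```text
[0.56473471 0.30921771 0.10834047] units [-0.35759438 -0.01719808  0.02717178] yaw y 104.84653029891771 [ 6.30410027 -0.68732549 -5.11666725] 0.25147140376359794 6.55
axis [ 0.02414117  0.01455608 -0.99960258]
```

View pics/s4.png

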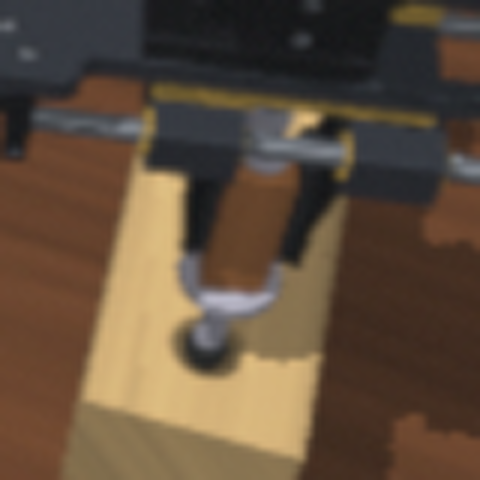

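Emit:
servo_tool --deltas '[{"slide":[0.25,0,0],"spin":0},{"slide":[0.25,0,0],"spin":0},{"slide":[0.25,0,0],"spin":0}]'

```text
time_s: 6.9
tcp_pos: [0.5533, 0.3064, 0.1086]
ee_rot: [[-0.965, -0.258, 0.041], [-0.257, 0.966, 0.022], [-0.046, 0.011, -0.999]]
wrist_force: [7.4, -0.5, -3.9]
gripper_width: 0.251
```

```bash
python3 err.py .5735 .3111 .1079; python3 - <<'E'
from h import *
for n in ["scene"]:
    c=optics.capture(n); crop(c["frame"],390,200,80,80,6,"s5.png")
E
```

```text
[0.5533023  0.3064359  0.10857328] units [-0.82661091 -0.02826021  0.06451788] yaw y 104.9356152818849 [ 7.42951434 -0.54324621 -3.94671026] 0.25094146928617284 6.9
axis [ 0.04136745  0.02248729 -0.99889091]
```

View pics/s5.png

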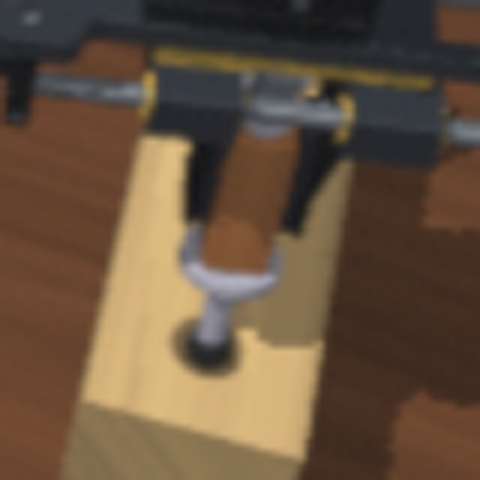

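Emit:
servo_tool --deltas '[{"slide":[0.25,0,0],"spin":0},{"slide":[0.25,0,0],"spin":0}]'

```text
time_s: 7.15
tcp_pos: [0.5454, 0.3047, 0.1085]
ee_rot: [[-0.965, -0.259, 0.053], [-0.258, 0.966, 0.028], [-0.058, 0.014, -0.998]]
wrist_force: [8.8, -0.3, -6.2]
gripper_width: 0.249
```

```bash
python3 err.py .5735 .3111 .1079; python3 - <<'E'
from h import *
for n in ["scene"]:
    c=optics.capture(n); crop(c["frame"],390,200,80,80,6,"s6.png")
c=optics.capture("wrist"); crop(c["frame"],240,100,200,150,4,"w6.png")
E
```

```text
[0.54540945 0.30474961 0.10850688] units [-1.14776002 -0.04568972  0.09055012] yaw y 104.99538967240316 [ 8.78849395 -0.30815459 -6.22183921] 0.24855018070833346 7.15
axis [ 0.05263836  0.02823662 -0.99821435]
```

View pics/s6.png

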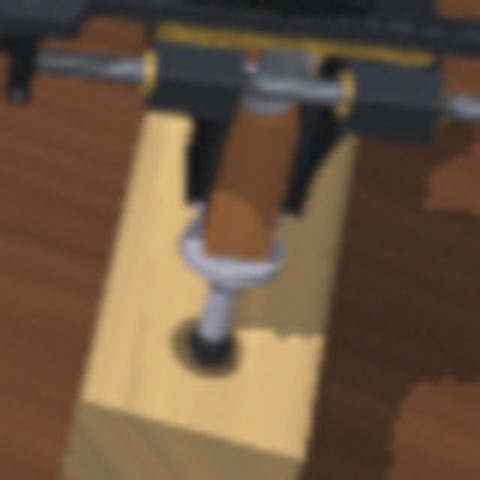

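View pics/w6.png

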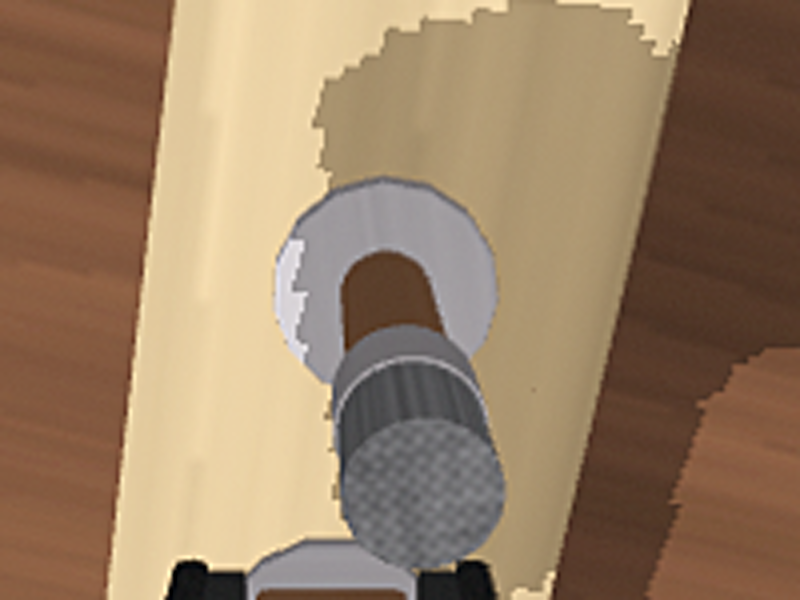

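Emit:
servo_tool --deltas '[{"slide":[-0.08,0,-0.2],"spin":0},{"slide":[-0.04,0,-0.4],"spin":0},{"slide":[-0.04,0,-0.6],"spin":0},{"slide":[-0.04,0,-0.8],"spin":0},{"slide":[-0.04,0,-0.8],"spin":0},{"slide":[0,0,-0.8],"spin":0},{"slide":[0,0,-0.6],"spin":0},{"slide":[0,0,0],"spin":0}]'

```text
time_s: 8.05
tcp_pos: [0.5406, 0.301, 0.2189]
ee_rot: [[-0.965, -0.258, 0.043], [-0.258, 0.966, 0.023], [-0.048, 0.011, -0.999]]
wrist_force: [-1.1, 0.1, -1.2]
gripper_width: 0.252
```

```bash
python3 err.py .5735 .3111 .1079; python3 - <<'E'
from h import *
import pickle
cs={n:optics.capture(n) for n in ["scene","top","wrist"]};pickle.dump((cs,sense()),open("c7.pkl","wb"))
for n in cs:
    f=cs[n]["frame"];cv2.imwrite(f"pics/{n}7.png",f[:,:,::-1])
E
```

```text
[0.54063329 0.30098408 0.21886757] units [-1.16172405e+00  2.06343482e-03  4.49939556e+00] yaw y 104.97603194366606 [-1.06940358  0.10118799 -1.21476802] 0.2519761657359124 8.05
axis [ 0.04312813  0.02297369 -0.99880537]
```

View pics/scene7.png

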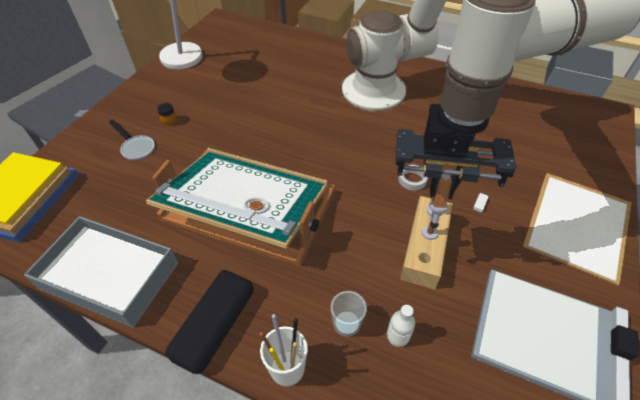

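View pics/wrist7.png

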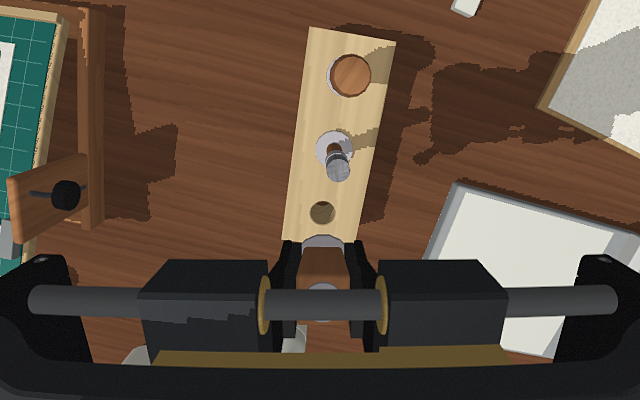

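View pics/top7.png

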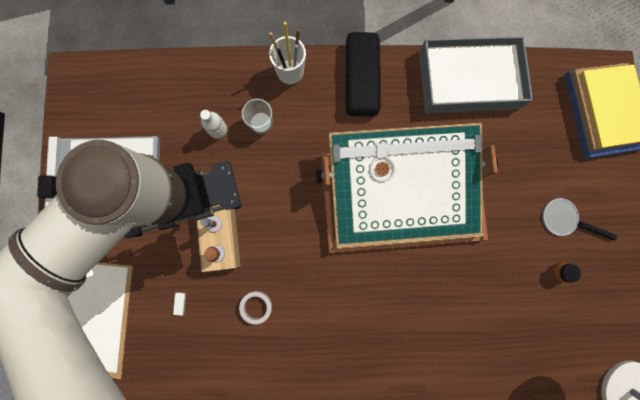

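```bash
python3 - <<'E'
from h import *
import pickle
cs,s=pickle.load(open("c7.pkl","rb"))
crop(cs["scene"]["frame"],400,160,80,100,7,"s7c.png");crop(cs["wrist"]["frame"],260,220,130,120,5,"w7c.png")
E
```

```text
(no output)
```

View pics/s7c.png

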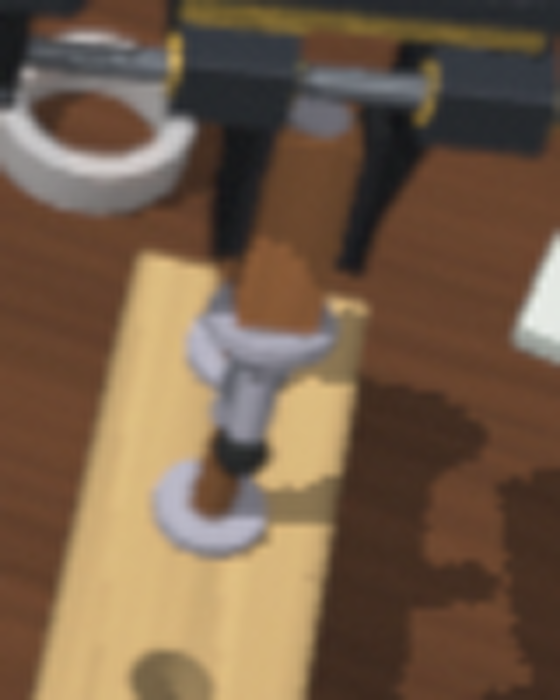

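View pics/w7c.png

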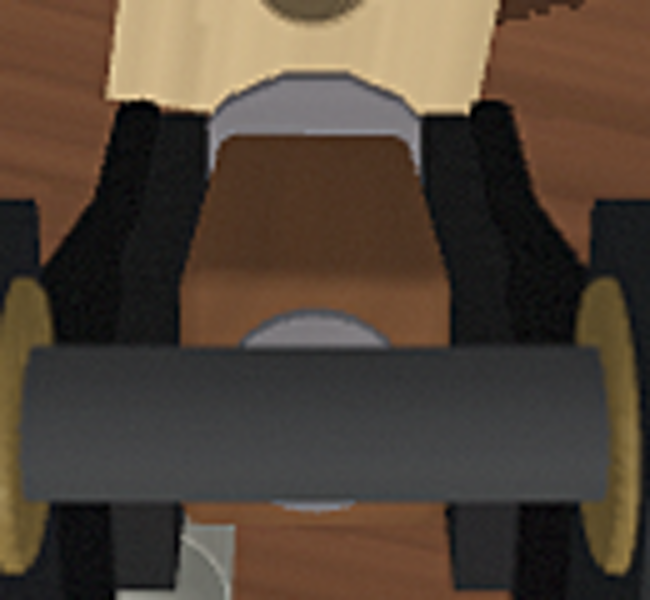

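```bash
cat > fitp.py <<'E'
from h import *
from scipy.optimize import least_squares
np.set_printoptions(precision=4,suppress=True)
def fit(cs,s,obs,fix=None):
    R=s["ee_rot"];t=s["tcp_pos"]
    def geo(p):
        a=p[3];zp=np.array([np.sin(a),0,-np.cos(a)]);xp=np.array([np.cos(a),0,np.sin(a)])
        return p[:3],xp,zp
    def res(p):
        O,xp,zp=geo(p);o=[]
        for cam,px,h,x,use in obs:
            d=proj(cs[cam],t+R@(O+h*zp+x*xp))[0]-px
            o+=list(d*use)
        return np.r_[o]
    f=least_squares(res,[0,0,.03,.28]);p=f.x;O,xp,zp=geo(p)
    print("O,a",p);print("res",f.fun)
    z=R@zp;tip=t+R@(O-.048*zp)
    print("press axis",z,"tilt",np.arccos(z[2]),"tip",tip,"tip-tcp",tip-t)
    return p
E
python3 - <<'E'
from fitp import *
import pickle
cs,s=pickle.load(open("c7.pkl","rb"))
w=lambda x,y:np.array((x/5+260-.4,y/5+220-.4)); c=lambda x,y:np.array((x/7+400-.43,y/7+160-.43))
u=[1,1]
obs=[("wrist",w(315,275),.066,.011,u),("wrist",w(315,137),.006,.011,u),("wrist",w(315,73),.006,.0175,u),("wrist",w(315,520),.066,-.011,u),
("scene",c(243,450),-.040,0,[.5,.5])]
fit(cs,s,obs)
fit(cs,s,obs[:4])
fit(cs,s,obs[:2]+obs[4:])
E
```

```text
O,a [-0.0163  0.0011  0.0274  0.2351]
res [ 0.0702 -0.8181 -0.0721 -1.1306 -0.077   0.7128  0.0905  1.0585 -0.672
  1.4789]
press axis [-0.2619 -0.0788  0.9619] tilt 0.27704624402598543 tip [0.5684 0.3097 0.1422] tip-tcp [ 0.029   0.0096 -0.0729]
O,a [-0.0179  0.0011  0.0312  0.2256]
res [ 0.0517 -0.1389 -0.0829 -1.0464 -0.0876  1.0258  0.0711  0.1553]
press axis [-0.253  -0.0764  0.9644] tilt 0.26748842648103327 tip [0.5698 0.3101 0.1384] tip-tcp [ 0.0304  0.01   -0.0767]
O,a [-0.0138  0.0011  0.0202  0.2508]
res [ 0.0814 -0.0048 -0.0689  0.0155 -0.3151 -0.0632]
press axis [-0.2765 -0.0826  0.9575] tilt 0.29271187507550267 tip [0.5665 0.3091 0.1495] tip-tcp [ 0.0271  0.009  -0.0656]
```

Emit:
servo_tool --deltas '[{"slide":[0,0,-0.5],"spin":0.2},{"slide":[0,-0.4,-0.5],"spin":0.5},{"slide":[0,-0.6,-0.2],"spin":0.5},{"slide":[0,-0.8,0],"spin":0.3},{"slide":[0,-0.95,0],"spin":0},{"slide":[0,-0.95,0],"spin":0},{"slide":[0,-0.95,0],"spin":0},{"slide":[0,-0.95,0],"spin":0},{"slide":[0,-0.95,0],"spin":0},{"slide":[0,-0.95,0],"spin":0}]'

```text
time_s: 9.2
tcp_pos: [0.5463, 0.1024, 0.2385]
ee_rot: [[-0.999, -0.037, 0.025], [-0.037, 0.999, 0.01], [-0.025, 0.009, -1.0]]
wrist_force: [0.4, -1.1, -0.8]
gripper_width: 0.249
```

```bash
cat > tipgo.py <<'E'
from h import *
import sys
s=sense();R=s["ee_rot"];o=np.array([-.0262,.0011,.069]);tip=s["tcp_pos"]+R@o
a=.245;z=R@np.array([np.sin(a),0,-np.cos(a)]);n=np.array([-.2778,-.0191,.9604])
tgt=np.array([.623,-.062,.091])+float(sys.argv[1])*n
np.set_printoptions(precision=4,suppress=True)
print("tip",tip,"axis",z,"ang",np.arccos(z@n),"units to go",R.T@(tgt-tip)/.025,"n tool",R.T@n)
print("F",s["wrist_force"],"Fn",s["wrist_force"]@n,"w",s["gripper_width"],s["time_s"],R[:,2])
E
python3 tipgo.py .05
```

```text
tip [0.5741 0.1051 0.1701] axis [-0.2662 -0.0186  0.9637] ang 0.015525210681676786 units to go [-1.1233 -6.7813  1.211 ] n tool [ 0.2543 -0.0001 -0.9671]
F [ 0.3887 -1.0893 -0.8426] Fn -0.8964311817579638 w 0.24873340314872533 9.2 [ 0.0246  0.0101 -0.9996]
```

Emit:
servo_tool --deltas '[{"slide":[-0.15,-0.85,0],"spin":0},{"slide":[-0.15,-0.85,0],"spin":0},{"slide":[-0.15,-0.85,0],"spin":0},{"slide":[-0.15,-0.85,0],"spin":0},{"slide":[-0.15,-0.85,0],"spin":0},{"slide":[-0.15,-0.85,0],"spin":0},{"slide":[-0.1,-0.7,0.1],"spin":0},{"slide":[-0.05,-0.4,0.4],"spin":0},{"slide":[0,0,0.2],"spin":0}]'

```text
time_s: 10.1
tcp_pos: [0.5725, -0.0677, 0.2161]
ee_rot: [[-1.0, -0.022, 0.014], [-0.022, 1.0, 0.007], [-0.014, 0.007, -1.0]]
wrist_force: [0.3, 0.4, -1.5]
gripper_width: 0.251
```

```bash
python3 tipgo.py .04;python3 - <<'E'
from h import *
import pickle
cs={n:optics.capture(n) for n in ["scene","wrist","top"]};pickle.dump((cs,sense()),open("c8.pkl","wb"))
for n in cs:
    f=cs[n]["frame"];cv2.imwrite(f"pics/{n}8.png",f[:,:,::-1])
crop(cs["scene"]["frame"],210,110,110,110,7,"s8c.png")
E
```

```text
tip [ 0.5996 -0.0655  0.1475] axis [-0.2561 -0.0126  0.9666] ang 0.02539852638108073 units to go [-0.4833  0.0922  0.7318] n tool [ 0.2645 -0.0061 -0.9643]
F [ 0.3075  0.366  -1.4652] Fn -1.4996055891159312 w 0.2510941741735821 10.1 [ 0.0141  0.0075 -0.9999]
```

View pics/s8c.png

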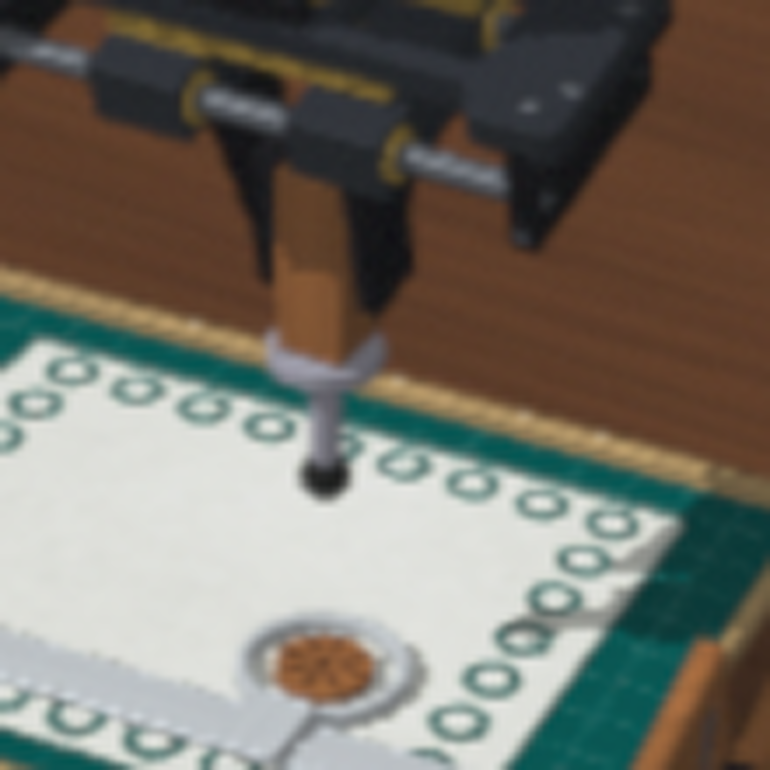

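View pics/wrist8.png

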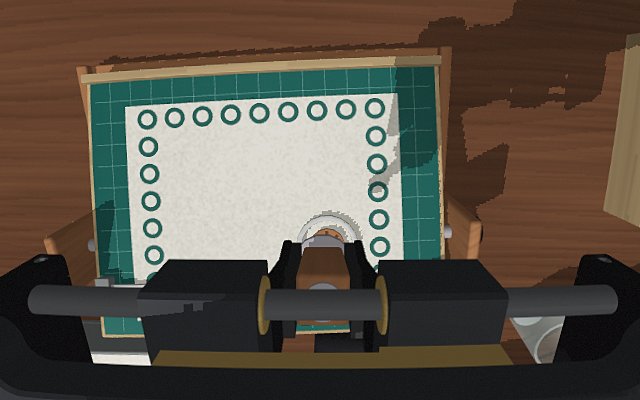

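View pics/top8.png

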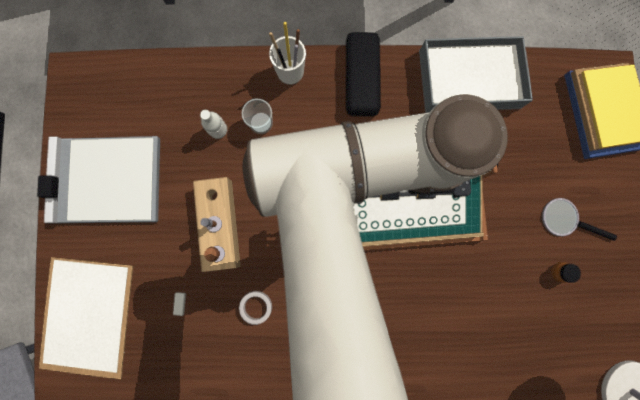

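```bash
python3 - <<'E'
from fitp import *
import pickle
cs,s=pickle.load(open("c8.pkl","rb"));R=s["ee_rot"];t=s["tcp_pos"]
for o,a in [((-.0262,.0011,.069),.245),((-.0257,.0011,.0667),.25),((-.0275,.0011,.0741),.235)]:
    z=np.array([np.sin(a),0,-np.cos(a)]);b=t+R@(np.array(o)+.008*z);print("ball px pred",proj(cs["scene"],b))
print("meas",325/7+210-.43,475/7+110-.43, "ros meas",326/7+210-.43,668/7+110-.43,"pred",proj(cs["scene"],[.623,-.062,.091]))
E
```

```text
ball px pred [[256.0385 177.7329]]
ball px pred [[256.0347 176.8141]]
ball px pred [[256.0059 179.8195]]
meas 255.99857142857144 177.42714285714285 ros meas 256.14142857142855 204.99857142857144 pred [[254.6436 205.7432]]
```

```bash
sed -i 's/\.623,-\.062,\.091/.622,-.0605,.091/' tipgo.py; python3 tipgo.py .015; python3 - <<'E'
from h import *
import pickle
cs,s=pickle.load(open("c8.pkl","rb"))
print(at_z(cs["scene"],[[256.14,205.0]],.091),at_z(cs["top"],[[269/4+315-.4,215/4+115-.4]],.091))
E
```

```text
tip [ 0.6002 -0.0638  0.1485] axis [-0.2572 -0.0131  0.9663] ang 0.024280891971643393 units to go [-0.6818  0.091   1.7363] n tool [ 0.2634 -0.0055 -0.9646]
F [-0.5044  0.3671 -1.409 ] Fn -1.2200999387865425 w 0.2544220184824562 10.25 [ 0.0152  0.0073 -0.9999]
[[ 0.61984909 -0.06003848  0.091     ]] [[ 0.62288082 -0.06264332  0.091     ]]
```

Emit:
servo_tool --deltas '[{"slide":[-0.2,0.03,0.4],"spin":0},{"slide":[-0.2,0.03,0.5],"spin":0},{"slide":[-0.2,0.03,0.4],"spin":0},{"slide":[-0.1,0,0.3],"spin":0},{"slide":[0,0,0.05],"spin":0}]'

```text
time_s: 10.75
tcp_pos: [0.593, -0.0599, 0.1726]
ee_rot: [[-0.999, -0.029, 0.016], [-0.029, 1.0, 0.008], [-0.016, 0.007, -1.0]]
wrist_force: [0.5, 0.1, -2.0]
gripper_width: 0.252
```

```bash
python3 tipgo.py .01;python3 - <<'E'
from h import *
import pickle
cs={n:optics.capture(n) for n in ["scene","wrist"]};pickle.dump((cs,sense()),open("c9.pkl","wb"))
crop(cs["scene"]["frame"],220,140,80,80,9,"s9c.png")
crop(cs["wrist"]["frame"],270,180,110,80,7,"w9c.png")
E
```

```text
tip [ 0.6202 -0.0575  0.1041] axis [-0.2576 -0.0144  0.9661] ang 0.023579154607475516 units to go [ 0.0456 -0.1269  0.1374] n tool [ 0.2629 -0.0041 -0.9648]
F [ 0.464   0.1154 -2.0036] Fn -2.0553836063883346 w 0.2524634377784967 10.75 [ 0.0157  0.0077 -0.9998]
```

View pics/s9c.png

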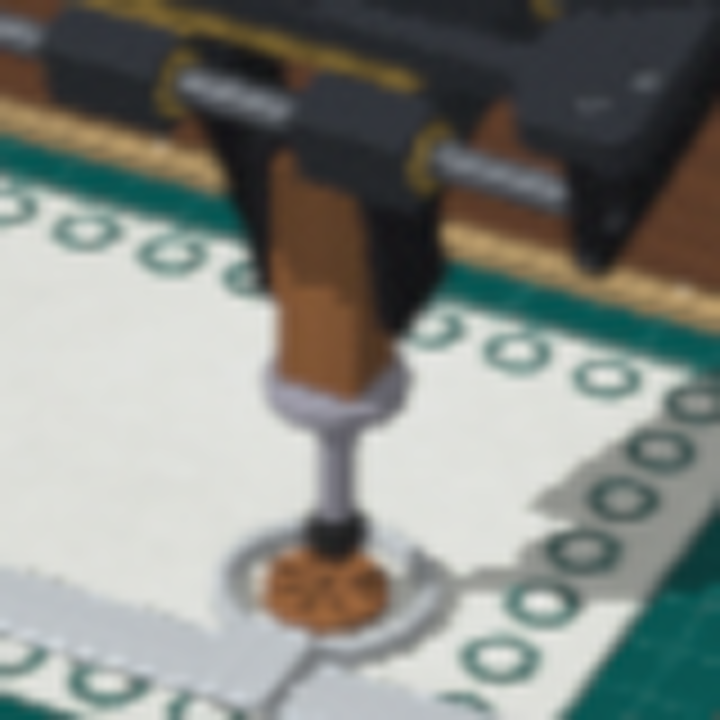

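View pics/w9c.png

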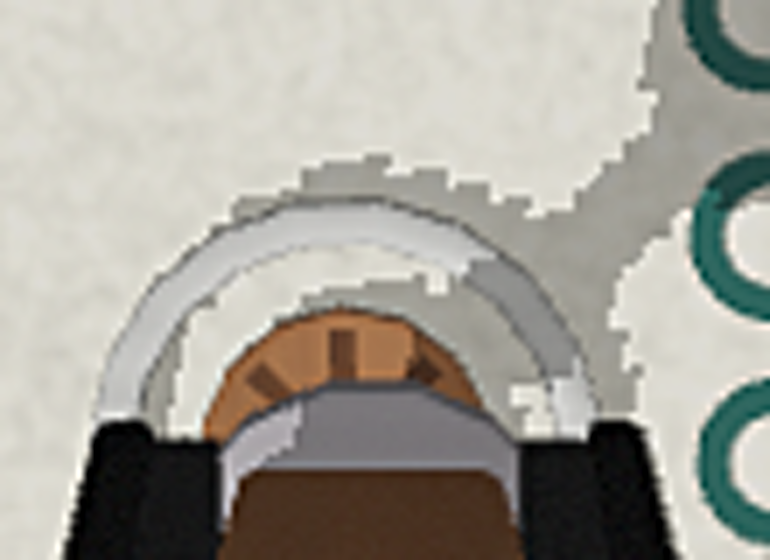

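```bash
python3 - <<'E'
from fitp import *
import pickle
cs,s=pickle.load(open("c9.pkl","rb"));W=cs["wrist"];S=cs["scene"];R=s["ee_rot"];t=s["tcp_pos"]
f=lambda a:np.array(a)/7.+np.array([270,180])-.43
ring=[(97,420),(160,285),(235,220),(345,197),(440,222),(540,300),(605,415)]
ros=[(205,430),(225,380),(265,335),(342,309),(420,330),(465,370),(485,410)]
n=np.array([-.2778,-.0191,.9604]);ey=np.array([-.0688,.9976,0]);ex=np.cross(ey,n)
th=np.linspace(0,2*np.pi,400)
def circ(c,r_,h): return c+h*n+r_*(np.cos(th)[:,None]*ex+np.sin(th)[:,None]*ey)
def res(c,cam,sets):
    o=[]
    for pts,r_,h in sets:
        q=proj(cam,circ(c,r_,h))
        for p in pts:
            d=q-p; i=np.argmin((d**2).sum(1)); T=q[(i+1)%400]-q[i-1]; T/=np.hypot(*T); o.append(d[i]@[-T[1],T[0]])
    return np.array(o)
WS=[([f(p) for p in ring],.028,.001),([f(p) for p in ros],.016,0)]
for z in (.086,.089,.091,.094):
    g=least_squares(lambda c:res(np.r_[c,z],W,WS),[.622,-.06]);print(z,g.x,"rms",np.sqrt(np.mean(g.fun**2)),"scene px",proj(S,np.r_[g.x,z]))
g=least_squares(lambda c:res(c,W,WS),[.622,-.06,.09]);print(g.x)
# scene rosette center now
sc=lambda x,y:(x/9+220-.44,y/9+140-.44)
print("scene ros meas",sc(327,590),"scene ball meas",sc(334,530))
o=np.array((-.0262,.0011,.069));a=.245;z=np.array([np.sin(a),0,-np.cos(a)])
print("ball pred",proj(S,t+R@(o+.008*z)))
# ring in wrist + scene ray combine
ms=np.array([256.14,205.0])
g=least_squares(lambda c:np.r_[res(c,W,WS),2*(proj(S,c)[0]-ms)],[.622,-.06,.09]);print("comb",g.x,g.fun)
E
```

```text
0.086 [ 0.6247 -0.06  ] rms 0.526967068535696 scene px [[255.339  207.9902]]
0.089 [ 0.6236 -0.06  ] rms 0.4929331260185344 scene px [[255.4069 206.8023]]
0.091 [ 0.6229 -0.06  ] rms 0.5028995486412373 scene px [[255.4521 206.0091]]
0.094 [ 0.6219 -0.06  ] rms 0.5652283995620947 scene px [[255.5204 204.8159]]
[ 0.6235 -0.06    0.0892]
scene ros meas (255.89333333333332, 205.11555555555555) scene ball meas (256.6711111111111, 198.4488888888889)
ball pred [[256.197  198.4916]]
comb [ 0.6221 -0.06    0.0933] [ 0.6713  0.3761 -0.839  -0.5336  0.5987  1.3789 -0.222   0.2172  0.2351
 -0.1751 -0.3002  0.055   0.1658  0.3649 -1.1873  0.1751]
```

```bash
sed -i 's/\.622,-\.0605,\.091/.622,-.0605,.093/' tipgo.py; python3 tipgo.py .003
```

```text
tip [ 0.6204 -0.0577  0.1052] axis [-0.2589 -0.0144  0.9658] ang 0.02239342391797167 units to go [-0.0194 -0.1169  0.371 ] n tool [ 0.2616 -0.0042 -0.9651]
F [-0.3057 -0.5728 -1.2472] Fn -1.1019338990230187 w 0.25684114959239057 10.85 [ 0.017   0.0077 -0.9998]
```

Emit:
servo_tool --deltas '[{"slide":[0,-0.06,0.15],"spin":0},{"slide":[0,-0.06,0.15],"spin":0},{"slide":[0,0,0.1],"spin":0},{"slide":[0,0,0.03],"spin":0}]'

```text
time_s: 11.25
tcp_pos: [0.5939, -0.0635, 0.1636]
ee_rot: [[-0.999, -0.029, 0.02], [-0.028, 1.0, 0.008], [-0.02, 0.007, -1.0]]
wrist_force: [0.4, 0.2, -1.5]
gripper_width: 0.252
```

```bash
python3 tipgo.py 0; python3 tipgo.py 0
```

```text
tip [ 0.6214 -0.0611  0.0952] axis [-0.2616 -0.0145  0.9651] ang 0.019960648232534232 units to go [-0.0232  0.0233  0.0867] n tool [ 0.2589 -0.0042 -0.9658]
F [ 0.4479  0.2035 -1.4976] Fn -1.5666151232717287 w 0.2521114316751025 11.25 [ 0.0198  0.0078 -0.9998]
tip [ 0.6214 -0.0611  0.0952] axis [-0.2616 -0.0145  0.9651] ang 0.019960648232534232 units to go [-0.0232  0.0233  0.0867] n tool [ 0.2589 -0.0042 -0.9658]
F [ 0.4479  0.2035 -1.4976] Fn -1.5666151232717287 w 0.2521114316751025 11.25 [ 0.0198  0.0078 -0.9998]
```

Emit:
servo_tool --deltas '[{"slide":[-0.03,0.02,0.08],"spin":0},{"slide":[-0.02,0,0.08],"spin":0},{"slide":[-0.02,0,0.06],"spin":0}]'

```text
time_s: 11.55
tcp_pos: [0.5956, -0.0633, 0.1589]
ee_rot: [[-0.999, -0.029, 0.02], [-0.028, 1.0, 0.007], [-0.02, 0.007, -1.0]]
wrist_force: [-1.1, -0.1, 1.4]
gripper_width: 0.247
```

```bash
python3 tipgo.py 0; python3 - <<'E'
from h import *
c=optics.capture("scene");crop(c["frame"],220,140,80,80,9,"s10c.png")
E
```

```text
tip [ 0.6232 -0.0609  0.0904] axis [-0.262 -0.014  0.965] ang 0.019756124543796244 units to go [ 0.0446  0.0183 -0.1041] n tool [ 0.2586 -0.0047 -0.9659]
F [-1.0549 -0.1241  1.3804] Fn 1.6211912213907673 w 0.24667207378525532 11.55 [ 0.0202  0.0073 -0.9998]
```

View pics/s10c.png

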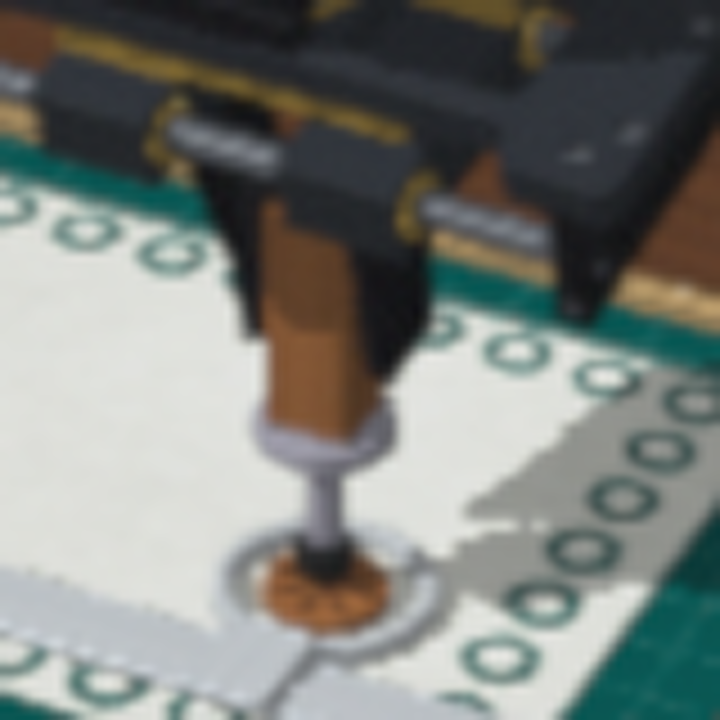

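```bash
python3 - <<'E'
from h import *
c=optics.capture("scene");n=np.array([-.2778,-.0191,.9604]);s0=np.array([.622,-.0605,.093])
a=proj(c,s0)[0]
print("shift crop px",(proj(c,s0+.008*n)[0]-a)*9,"per mm upslope",(proj(c,s0+.001*np.cross([-.0688,.9976,0],n))[0]-a)*9,"per mm y",(proj(c,s0+[-.00007,.001,0])[0]-a)*9)
im=c["frame"][190:215,240:270].astype(int).sum(2)
m=np.argwhere(im<110);print(m.min(0),m.max(0),m.mean(0),len(m))
print(im[0:20,8:24])
for i in range(3):
    s=sense();optics.capture("scene");print(s["wrist_force"],s["tcp_pos"])
E
```

```text
shift crop px [  0.27602147 -26.5938406 ] per mm upslope [-1.85323632  2.18995292] per mm y [3.74611003 1.10172389]
[12 15] [13 18] [12.5 16.5] 6
[[622 526 460 459 472 471 461 453 446 443 430 395 338 320 371 516]
 [663 620 540 481 444 416 394 377 361 345 339 355 366 436 546 636]
 [670 668 658 614 543 476 399 349 326 332 403 495 537 613 662 671]
 [667 669 666 662 654 594 445 327 304 337 549 654 661 665 669 668]
 [666 668 666 665 659 604 479 369 315 338 560 662 669 668 668 668]
 [666 665 665 664 659 602 485 392 334 341 558 661 671 671 671 671]
 [668 665 665 661 651 592 479 391 333 338 559 657 668 668 669 669]
 [661 658 654 640 607 546 462 391 332 330 525 625 646 654 657 660]
 [632 605 578 551 520 470 429 388 333 316 466 563 587 593 619 628]
 [554 499 465 422 353 307 353 367 319 281 305 423 519 564 591 598]
 [444 390 370 374 299 202 264 292 258 210 183 305 442 521 553 580]
 [374 377 368 393 310 166 148 152 141 121 120 238 377 514 573 561]
 [451 440 350 296 232 144 116 115 107  96 102 170 245 385 529 556]
 [549 500 335 248 206 163 126 104 100  91 117 164 184 226 323 410]
 [512 449 318 282 267 229 177 137 116 132 145 170 183 197 254 376]
 [462 395 291 261 245 257 251 215 188 206 219 215 209 222 285 392]
 [450 393 311 296 297 273 247 266 270 260 291 301 273 255 271 378]
 [472 419 343 310 297 265 255 294 292 264 286 311 300 270 275 383]
 [569 551 438 350 327 306 301 312 315 296 277 271 254 261 356 458]
 [585 599 552 468 417 380 325 301 303 294 273 278 333 388 472 553]]
[-1.50941553  0.34247925  1.34529359] [ 0.59564393 -0.06318315  0.15874918]
[-2.0033573  -0.46352591  1.39685265] [ 0.59564201 -0.06321308  0.15883546]
[-1.6431869   0.24949378  1.17612296] [ 0.59565133 -0.06319419  0.15886314]
```

Emit:
servo_tool --deltas '[{"slide":[-0.02,0,0.06],"spin":0},{"slide":[0,0,0.02],"spin":0}]'

```text
time_s: 12.0
tcp_pos: [0.5961, -0.0632, 0.1571]
ee_rot: [[-0.999, -0.029, 0.02], [-0.029, 1.0, 0.007], [-0.02, 0.007, -1.0]]
wrist_force: [-1.4, -0.2, 1.6]
gripper_width: 0.251
```

```bash
python3 - <<'E'
from h import *
import pickle
F=[]
for i in range(6):
    c=optics.capture("scene");s=sense();F.append(np.r_[s["wrist_force"],s["tcp_pos"]])
F=np.array(F);print(F.round(4));n=np.array([-.2778,-.0191,.9604]);print((F[:,:3]@n),(F[:,:3]@n).mean()+1.25,s["ee_rot"][:,2])
w=optics.capture("wrist");pickle.dump(({"scene":c,"wrist":w},s),open("c11.pkl","wb"))
crop(c["frame"],230,165,50,50,14,"s11c.png");crop(w["frame"],250,180,140,120,5,"w11c.png");crop(c["frame"],100,60,320,260,2,"s11.png")
E
python3 tipgo.py 0
```

```text
[[-1.3774  0.6341  1.7231  0.5961 -0.0632  0.1572]
 [-2.4528  0.8316  1.5447  0.596  -0.0632  0.1572]
 [-1.6711 -0.3913  1.7169  0.596  -0.0632  0.1572]
 [-2.3776 -0.0194  1.5809  0.5961 -0.0632  0.1572]
 [-0.9701  0.4017  1.9869  0.596  -0.0632  0.1572]
 [-1.5256  0.4489  1.1374  0.596  -0.0632  0.1572]]
[2.0253709  2.14906031 2.12059626 2.17920198 2.17002292 1.50760517] 3.275309592184009 [ 0.02023486  0.00731445 -0.9997685 ]
tip [ 0.6236 -0.0608  0.0887] axis [-0.2621 -0.014   0.965 ] ang 0.01971161200695965 units to go [ 0.0606  0.0169 -0.1719] n tool [ 0.2585 -0.0047 -0.9659]
F [-1.9477  0.1473  1.6724] Fn 2.1444153975399844 w 0.25053182910667005 12.35 [ 0.0203  0.0073 -0.9998]
```

View pics/s11c.png

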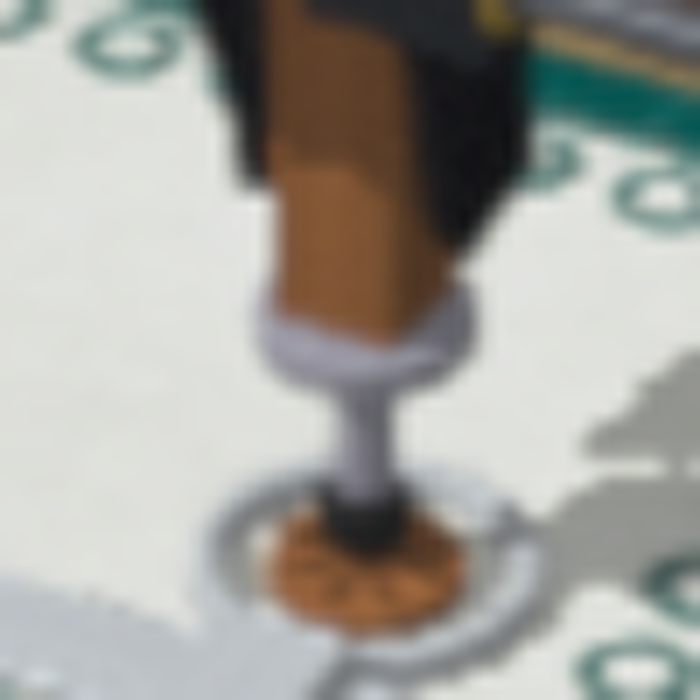

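View pics/w11c.png

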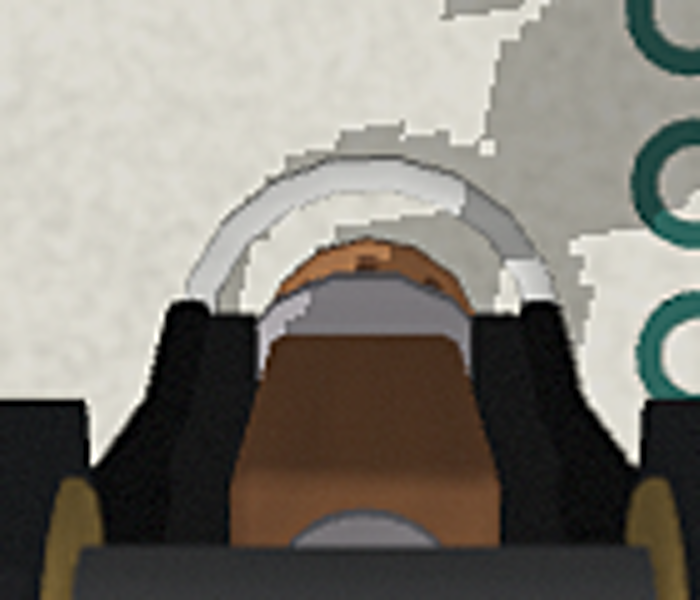

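Emit:
servo_tool --deltas '[{"slide":[-0.02,0,0.06],"spin":0},{"slide":[0,0,0.01],"spin":0}]'

```text
time_s: 12.55
tcp_pos: [0.5965, -0.0632, 0.1555]
ee_rot: [[-0.999, -0.029, 0.02], [-0.029, 1.0, 0.007], [-0.02, 0.007, -1.0]]
wrist_force: [-2.2, 0.9, 2.7]
gripper_width: 0.251
```

```bash
python3 - <<'E'
from h import *
F=[]
for i in range(8):
    c=optics.capture("scene");s=sense();F.append(np.r_[s["wrist_force"],s["tcp_pos"]])
F=np.array(F);n=np.array([-.2778,-.0191,.9604]);print(F.mean(0),(F[:,:3]@n).round(2),(F[:,:3]@n).mean()+1.25,F[:,3:].std(0),s["ee_rot"][:,2],s["joint_velocities"])
crop(c["frame"],230,165,50,50,14,"s12c.png")
E
python3 tipgo.py 0
```

```text
[-1.9941711   0.57257221  2.64502825  0.59649767 -0.06318552  0.15564362] [3.1  2.67 3.2  2.67 3.24 2.88 3.69 3.22] 4.333329730411716 [5.14726902e-06 1.41313049e-05 2.82430748e-05] [ 0.0202371   0.00729044 -0.99976863] [ 0.00094088 -0.00138261  0.03436678 -0.05839201 -0.01233589  0.05946828]
tip [ 0.624  -0.0608  0.0872] axis [-0.262 -0.014  0.965] ang 0.019731610732104637 units to go [ 0.0767  0.017  -0.2334] n tool [ 0.2585 -0.0047 -0.9659]
F [-1.8293  0.0986  2.8223] Fn 3.216844707292675 w 0.24977757521366084 12.95 [ 0.0202  0.0073 -0.9998]
```

View pics/s12c.png

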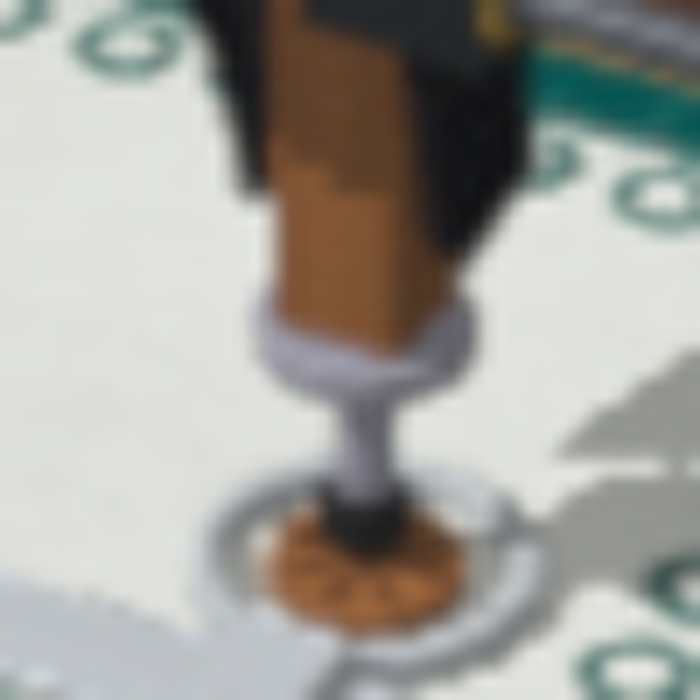

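```bash
python3 -c "
from station import r
print(r.finish_job())"
```

```text
the job is handed in; nothing more can be done
None
```

I took the press out of the block, set its tip on the rosette and handed the job in at about 13 s, still holding it and pressing steadily. No verdict is reported.

The moves can't tilt the tool. So I lifted the press partway, levered its tip against the wall of its hole, and tilted it in the grip to match the board's slope. Then I lifted it clear, turned it to line up with the board, and pushed along the board's normal.

Last checks before handing in:

- **Force:** about 4.3 N on the rosette by the wrist force reading (limits 2 to 6.5 N).
- **Plunger:** about 8 mm in, worked out from that force. I estimated about 6 mm from a picture taken before the last 1.5 mm push, which agrees.
- **Angle:** about 0.02 rad off square to the board by my model (limit 0.12). The last wrist picture, taken just before the final small push, showed no slip in the grip.
- **Tip position:** the two checks disagreed slightly. The arm model puts the tip within about 1 mm of the rosette's centre, while one reading of the scene picture suggested up to about 3 mm off. The limit is 7 mm.
- **At rest:** the arm was still and the grip steady.
- **Surroundings:** I saw no change to the board, cursor, other tools or things on the table in the pictures I took. I did not measure them again at the end.

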